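Load the sample shaker and lock its lid

ROBOT

A 6-joint arm with a two-finger parallel gripper is mounted at the origin on the work surface. World frame = base frame: x ahead of the robot, y to its left, z up, the work surface at z = 0. Lengths are in m, angles in degrees, forces in N, time in s.
With the tool pointing down it reaches from about 0.375 to 0.9 m from the base axis. Payload 3.1 kg.
Tool frame: the origin (TCP) lies between the finger pads; the fingertips stand 11 mm ahead of it and the grasp point (between the pads) lies 8 mm behind it; z points along the fingers, y is the line along which they close (so a half turn about z gives the same grasp; the last joint's range is limited). The gripper opens to 87 mm and grips with 3 to 60 N. Pads are 19 mm wide; open, the fingers measure 117 mm over their backs; the gripper's body (75 mm by 190 mm) begins 51 mm behind the grasp point.
Start: joints at [62.653, 30.224, 82.088, -0, 67.689, -10.227], TCP at [0.184, 0.597, 0.234] pointing down, gripper open.
Joint ranges: [-176.69, 176.69], [-43.24, 126.21], [12.49, 139.97], [-82, 262], [0, 151.66], [-163.58, 163.58]. Speed limits (degrees/s): [159.86, 159.86, 180, 180, 180, 180].

INTERFACE

Orientations are given as a 3x3 rotation matrix whose columns are the frame's x, y, z axes.
In Python, from rig import bot gives the robot as it stands.
- The arm moves only by the tool apply_moves, never from a script. Its argument "steps" is a list that holds one entry, the list of rows, each a list of 7 numbers: the shift along the tool's x, y, z in cm, then the turn, a rotation vector about the tool's x, y, z in degrees, then the gripper command: -1 is shut, 1 is fully open, values between are in proportion. In form: [[[dx, dy, dz, rx, ry, rz, jaw], ...]]. A call has 1 to 20 rows; each row is the pose to reach, as a shift and turn from the pose commanded when the call began, along the tool's axes at that moment; what a row does not reach only later rows make up. A row lasts 1/8 s, in which the tool goes at most 62.5 mm and 10.7 degrees, less where a joint would pass 70% of its speed; a pose out of reach is approached as far as the arm can. A call with a gripper value outside its range is refused whole. The fingers move at their own pace and stop on an object; the grip force is fixed at half the most. Time passes only in rows, so rows that repeat a pose let the fingers close. It gives the time, the measured TCP pose, the force, the opening and the grip force at its end, in the units of the state.
- bot.read_state(): the state, without advancing time (a new reading comes with each control period).
- bot.capture(name): name is "side" or "top" or "wrist"; returns the picture (384x512x3 uint8, blue, green, red); there is no depth.
- bot.camera_model(name): a dict with "intrinsics" (3x3 intrinsics, pixels), "R" (3x3) and "t" (3): a world point X has camera coordinates R X + t. Camera axes: x right, y down, z forward; pixel columns grow to the right and rows downward; lengths in m; the calibration is good to about 2 mm. A picture is of the moment at which its call begins: read the wrist's pose just before it. camera_model takes no time and is no camera call; for the wrist camera it gives the pose at the moment of the call.
- bot.hand_in(): hands the job in; it is judged then, once.
The state is a dict: "time_s": time; "joint_positions": joint angles; "qvel": joint speeds; "tau": joint torques, N m; "position": TCP position; "tcp_rot": TCP orientation; "force": force on the tool from outside, world axes, zero at the start; "moment": the same for the moment, N m; "opening": opening from 0.0 (shut) to 1.0 (fully open); "grasp_force": force on a finger pad.
Only numpy, scipy, OpenCV 4.12 (cv2) and the standard library are available. Lean on these libraries where they do the work, as an engineer would, in place of code of your own. Each camera call takes 0.05 s, during which the arm holds its last target. There are 200 camera calls.

TASK

Swing the shaker's lid right over and lay it gently back on its rest posts, then stand every squat amber sample jar from the bench upright inside the tray. Then bring the lid back over, lower it gently until it is fully shut, and last turn the lock collar until its tongue points square across the lid (the locked mark). Do not let the lid slam at either end, and leave the other things on the bench where they are.

Things in the scene. Friction and masses are not known exactly. Their poses are not given: they have to be found in the camera images.
- tray (a point): Shaker: a fixed white low open tray with an aluminium lid, standing on the left of the bench. This point is the centre of the tray's inner floor, 30 mm above the bench. Its x axis runs along the tray and the lid hinge (roughly away from the robot), y across the tray towards the lid's handle, z up. Inside: 300 mm (x) by 130 mm (y), walls 8 mm thick, rim 54 mm above this floor. A grey drive housing (60 mm high) is fixed to its far x end
- hinge (a point): Middle of the lid's hinge axis, 78 mm to the -y side of the tray centre and 58 mm above the tray floor; same axes as the tray. The hinge axis is the tray's x axis
- lid (a joint): Lid angle, rad: 0 = shut, lying level on the tray rim; 1.57 = upright; 2.5 = fully open, lying back on its two rest posts (the end stop), on the side away from the handle side. It weighs about 0.35 kg and its hinge is almost free: let go anywhere between, it falls to one side or the other (hinge friction 0.05 N m). Fully open, its bar is the highest part, 202 mm above the bench and 230 mm to the -y side of the tray centre: carry jars over it
- lid_bar (a point): Centre of the lid's handle: a round black bar 12 mm thick, parallel to the hinge, 190 mm from the hinge axis, held by two arms 110 mm apart (100 mm clear between them). 34 mm clear gap between the bar and the lid's free edge. Its z axis is the lid's upper face normal when shut
- collar (a joint): Angle of the lock collar, rad, counterclockwise seen from above. At 0 its tongue points along the tray's -x (clear of the lid); the locked mark (a thin dark line across the lid) is 1.57, tongue pointing square across the lid's edge (the tray's -y). The tongue is 12 mm wide and reaches 77 mm from the collar axis. It has plain friction (0.06 N m) and no detent, stays where it is left, and can be turned past the mark (its stops are at -0.1 and 2.1)
- collar_grip (a point): Centre of the collar's thumb bar, on the collar's vertical axis, 117.5 mm above the bench; at tray x = -110, y = +128 mm, beside the lid's edge. The steel thumb bar is 44 mm long, 12 mm thick, 26 mm high (13 mm above and 11 mm below this point down to the collar ring, 42 mm wide), and lies in line with the tongue: its x axis, opposite to the tongue's direction. It turns with joint collar
- jar1_c (a point): Sample jar 1 (if present): squat round amber glass jar with a white cap, 44 mm diameter, 37 mm high, about 80 g, standing on the bench to the right. Point at its centre, half-way up; z is its upright axis
- jar2_c (a point): Sample jar 2 (if present): squat round amber glass jar with a white cap, 44 mm diameter, 37 mm high, about 80 g, standing on the bench to the right. Point at its centre, half-way up; z is its upright axis
- jar3_c (a point): Sample jar 3 (if present): squat round amber glass jar with a white cap, 44 mm diameter, 37 mm high, about 80 g, standing on the bench to the right. Point at its centre, half-way up; z is its upright axis
- jar4_c (a point): Sample jar 4 (if present): squat round amber glass jar with a white cap, 44 mm diameter, 37 mm high, about 80 g, standing on the bench to the right. Point at its centre, half-way up; z is its upright axis
- jar5_c (a point): Sample jar 5 (if present): squat round amber glass jar with a white cap, 44 mm diameter, 37 mm high, about 80 g, standing on the bench to the right. Point at its centre, half-way up; z is its upright axis
- weight: Bystander: bare steel cylinder, 34 mm diameter, 75 mm high, standing among the jars; origin under its centre. Leave it
- beaker: Bystander: empty glass beaker, 72 mm wide, 95 mm high, at the far side; origin under its centre. Leave it
- reagent: Bystander: amber reagent bottle, 70 mm wide, 150 mm high, far right; origin under its centre. Leave it
- foiljar: Bystander: wide jar covered in foil, 108 mm wide, 104 mm high, far left; origin under its centre. Leave it
There are look-alikes about, which are no part of the job. What is shaped like the part that bears jar3_c but black is not meant. Leave any pink look-alike of the part that bears jar5_c alone.

How it is judged (in metres and radians):
On the way, in this order (a step that is already met when the one before it is completed fails the run):
1. the lid lies back on its rest posts (value of joint lid above 2.4 rad and velocity of joint lid below 0.1 rad/s), for 0.2 s.
2. every jar stands upright inside the tray (x of jar1_c in the frame of tray between -0.135 and 0.135 m and y of jar1_c in the frame of tray between -0.05 and 0.05 m and z of each of jar1_c, jar2_c, jar3_c, jar4_c, jar5_c in the frame of tray below 0.028 m and angle between each of jar1_c, jar2_c, jar3_c, jar4_c, jar5_c's own z axis and vertical below 0.2 rad and x of jar2_c in the frame of tray between -0.135 and 0.135 m and y of jar2_c in the frame of tray between -0.05 and 0.05 m and x of jar3_c in the frame of tray between -0.135 and 0.135 m and y of jar3_c in the frame of tray between -0.05 and 0.05 m and x of jar4_c in the frame of tray between -0.135 and 0.135 m and y of jar4_c in the frame of tray between -0.05 and 0.05 m and x of jar5_c in the frame of tray between -0.135 and 0.135 m and y of jar5_c in the frame of tray between -0.05 and 0.05 m), for 0.2 s.
3. the lid is fully shut (value of joint lid below 0.04 rad and velocity of joint lid above -0.1 rad/s), for 0.2 s.
4. the collar is at its locked mark (value of joint collar between 1.4 and 1.74 rad), for 0.2 s.
At the end, for the whole second after the job is handed in: All jars that are present stand upright (within 0.2 rad) in the tray, the lid is shut (below 0.04 rad) and the collar is within 0.17 rad of its locked mark (1.57) (all of step 2 and all of step 4 and value of joint lid below 0.04 rad); the robot touches nothing.
It fails at once if the lid slams shut (faster than 1.5 rad/s in the last 0.12 rad) (value of joint lid below 0.12 rad and velocity of joint lid below -1.5 rad/s).
It fails at once if the lid slams onto its rest posts (faster than 1.5 rad/s in the last 0.12 rad) (value of joint lid above 2.38 rad and velocity of joint lid above 1.5 rad/s).
It fails at once if the steel weight, beaker, reagent bottle or foil-covered jar is knocked over or moved more than 5 cm (distance of any of weight, beaker, reagent, foiljar from where it was at the start of the episode above 0.05 m or angle between any of weight, beaker, reagent, foiljar's own z axis and vertical above 0.6 rad).
Of jar1, jar2, jar3, jar4, jar5 only 3 to 5 are there at a start; the rules pass over those that are not, and their reading is None.
At some moment in a run one of jar1, jar2, jar3, jar4, jar5 may be knocked a few centimetres aside while the robot is not near it.
It also fails if it takes over 210 s, if anything falls off the work surface, if the arm or the gripper's body presses on something with over 40 N, if the wrist force passes 120 N, or if a joint passes its speed limit or range.

## Working session

There is one attempt and no reset: what is moved stays moved. The work goes in short steps, Python scripts to look and compute and a tool call to move; the robot and the scene stay as the last step left them, time stands still between calls to the robot, and variables do not carry over. Pictures are saved under pics/ and viewed, at most 14 in all, crops included, and the job is handed in when it is done.

Besides the shell and the picture viewer there is one more tool, called after "Emit:" by a JSON object that holds its "op" and its "data". apply_moves: Moves the arm, as the interface text tells. Its arguments: {"type":"object","properties":{"steps":{"type":"array","items":{"type":"array","items":{"type":"array","items":{"type":"number"}}}}},"required":["steps"]}

```bash
mkdir -p pics; ls
python3 - <<'E'
from rig import bot
import cv2,numpy as np
s=bot.read_state();print(s["time_s"],s["position"],np.round(s["tcp_rot"],3).tolist(),s["opening"])
for n in("top","side"):
    im=bot.capture(n);cv2.imwrite(f"pics/{n}0.png",im)
    m=bot.camera_model(n);print(n,np.round(m["intrinsics"],1).tolist(),np.round(m["R"],3).tolist(),np.round(m["t"],3))
E
```

```text
pics
0.0 [0.18361967 0.59669085 0.23257434] [[-0.956, 0.294, -0.001], [0.294, 0.956, -0.002], [0.0, -0.002, -1.0]] 1.0013802922364572
top [[466.7, 0.0, 258.9], [0.0, 466.7, 183.6], [0.0, 0.0, 1.0]] [[-0.009, -1.0, -0.0], [-0.997, 0.009, -0.073], [0.073, -0.0, -0.997]] [0.021 0.552 1.587]
side [[441.5, 0.0, 256.5], [0.0, 441.5, 189.6], [0.0, 0.0, 1.0]] [[0.737, -0.676, -0.009], [-0.334, -0.352, -0.875], [0.588, 0.648, -0.485]] [-0.379  0.292  0.96 ]
```

Run:
```python
import cv2
for n in("top","side"):
    cv2.imwrite(f"pics/{n}0b.png",cv2.resize(cv2.imread(f"pics/{n}0.png"),(800,600),interpolation=cv2.INTER_CUBIC))
```

```text
(no output)
```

View pics/top0b.png

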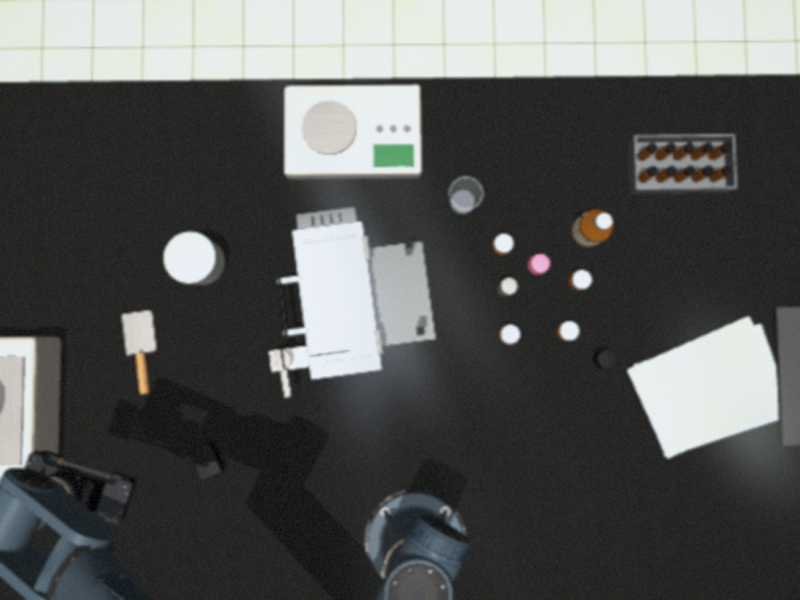

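View pics/side0b.png

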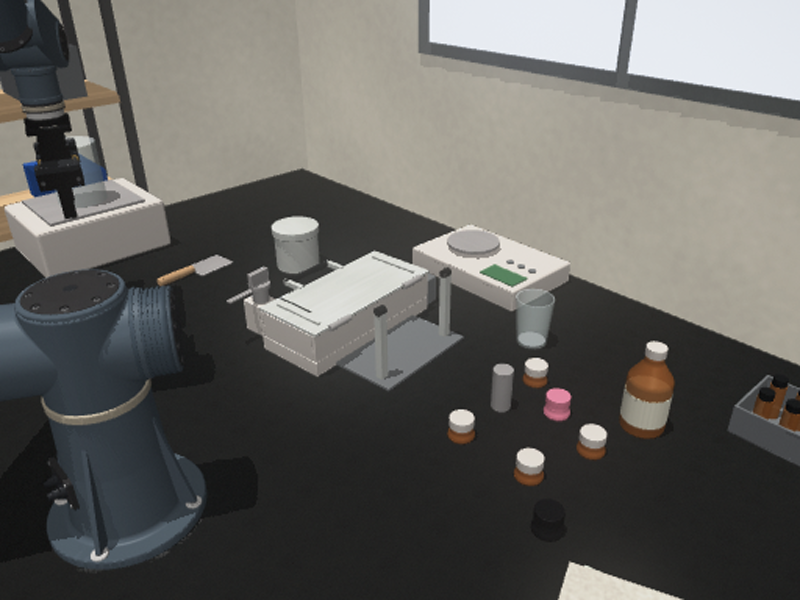

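Top view (800x600 px): the lidded shaker is at (335,300), with its bar on the left at (290,305) and the collar at (282,360). There are four amber jars with white caps at (503,243), (581,280), (510,334) and (568,331). The look-alikes are pink (540,264) and black (605,358), and the steel weight is at (508,286). The four white-capped amber ones fit the description. I'll confirm that in one enlarged crop.

```bash
cat > h.py <<'E'
from rig import bot
import numpy as np, cv2
def ray(m,u,v,z):
    K,R,t=(np.array(m[k],float) for k in("intrinsics","R","t"))
    d=R.T@np.linalg.solve(K,[u,v,1]);c=-R.T@t
    return c+d*(z-c[2])/d[2]
def proj(m,X):
    p=np.array(m["intrinsics"])@(np.array(m["R"])@np.array(X)+np.array(m["t"]));return p[:2]/p[2]
def move(target_p,target_R=None):
    """shift (cm) and rotvec(deg) from measured pose, in tool axes"""
    s=bot.read_state();R=np.array(s["tcp_rot"]);d=R.T@(np.array(target_p)-s["position"])*100
    r=np.zeros(3) if target_R is None else cv2.Rodrigues(R.T@np.array(target_R))[0].ravel()*180/np.pi
    return np.round(d,2),np.round(r,1)
E
python3 - <<'E'
from h import *
im=cv2.imread("pics/top0.png");m=bot.camera_model("top")
a=cv2.resize(im[125:260,165:285],None,fx=4,fy=4,interpolation=cv2.INTER_CUBIC)[:540,:]
b=cv2.resize(im[145:240,310:400],None,fx=3.5,fy=3.5,interpolation=cv2.INTER_CUBIC)
o=np.zeros((540,795,3),np.uint8);o[:,:480]=a;o[:b.shape[0],480:]=b[:540,:315]
cv2.imwrite("pics/crop.png",o)
# caps: white blobs
mask=(im[...,0:3].min(2)>150).astype(np.uint8)
n,l,st,c=cv2.connectedComponentsWithStats(mask)
for i in range(1,n):
    if 40<st[i,4]<400: print(c[i].round(1),st[i,4],ray(m,*c[i],.037).round(4))
for p in [(293,231),(362,222),(381,370),(311,378)]: print(ray(m,p[0]*.64,p[1]*.64,.09).round(3))
E
```

```text
[386.2 141.2] 84 [ 0.6928 -0.4218  0.037 ]
[321.9 155.3] 112 [ 0.6462 -0.2004  0.037 ]
[345.5 168.2] 85 [ 0.601  -0.2801  0.037 ]
[372.1 178.4] 113 [ 0.5651 -0.37    0.037 ]
[325.4 182.6] 78 [ 0.5523 -0.2105  0.037 ]
[363.9 211.2] 114 [ 0.4536 -0.3394  0.037 ]
[326.3 213.5] 115 [ 0.4472 -0.2116  0.037 ]
[0.668 0.252 0.09 ]
[0.686 0.105 0.09 ]
[0.373 0.067 0.09 ]
[0.358 0.213 0.09 ]
```

View pics/crop.png

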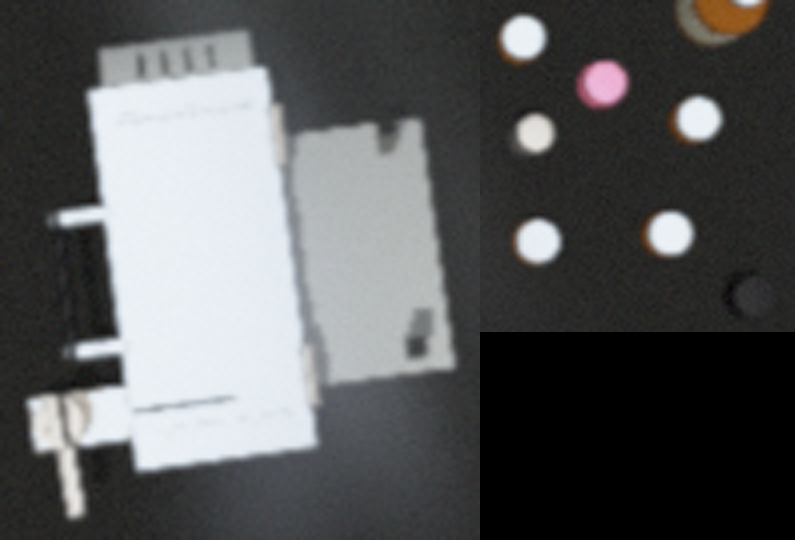

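All four white-capped jars show an amber body edge, so they are the targets; pink, black and steel are not. Next I refine the tray pose.

```bash
cat >> h.py <<'E'
def T(tr,p):
    x,y,a=tr;c,s=np.cos(a),np.sin(a)
    return np.array([x+c*p[0]-s*p[1],y+s*p[0]+c*p[1],p[2]])
E
python3 - <<'E'
from h import *
from scipy.optimize import least_squares
m=bot.camera_model("top")
px=lambda c:np.array([165+c[0]/4,125+c[1]/4])
L=[(88,92),(268,67),(317,446),(136,470)]
def model(v):
    tr=v[:3];zl=.092
    pts=[T(tr,(v[3],v[4],zl)),T(tr,(v[3],v[5],zl)),T(tr,(-v[3],v[5],zl)),T(tr,(-v[3],v[4],zl))]
    return np.concatenate([proj(m,p)-px(c) for p,c in zip(pts,L)]+[[(v[4]-.072)*300]])
r=least_squares(model,[.521,.161,.122,.158,.072,-.075]);v=r.x;print(v.round(4),r.fun.round(2))
tr=v[:3]
for n,p in dict(collar=(-.11,.128,.1305),tongue=(-.187,.128,.1),bar1=(.055,.112,.088),bar2=(-.055,.112,.088),hous=(.218,0,.09),post=(0,-.23,.19)).items():
    q=proj(m,T(tr,p));print(n,((q-[165,125])*4).round(0),T(tr,p).round(4))
s=bot.read_state();a=tr[2]
R=np.array([[-np.cos(a),-np.sin(a),0],[-np.sin(a),np.cos(a),0],[0,0,-1]])
b=T(tr,(0,.112,.22));print(b,move(b,R))
E
```

```text
[ 0.5206  0.1617  0.125   0.1571  0.072  -0.0775] [ 0.09 -0.13 -0.11  0.13  0.11 -0.09 -0.09  0.08  0.  ]
collar [ 52. 423.] [0.3955 0.275  0.1305]
tongue [ 70. 517.] [0.3191 0.2654 0.1   ]
bar1 [ 56. 220.] [0.5613 0.2797 0.088 ]
bar2 [ 72. 353.] [0.4521 0.266  0.088 ]
hous [166.   8.] [0.7369 0.1889 0.09  ]
post [483. 221.] [ 0.5493 -0.0665  0.19  ]
[0.50668169 0.27283593 0.22      ] (array([-40.41, -21.44,   1.3 ]), array([ -0.1,  -0. , -24.3]))
```

Emit:
{"op": "apply_moves", "data": {"steps": [[[-40.4,-21.4,-2,0,0,-24.3,0],[-40.4,-21.4,-2,0,0,-24.3,0],[-40.4,-21.4,-2,0,0,-24.3,0],[-40.4,-21.4,-2,0,0,-24.3,0],[-40.4,-21.4,-2,0,0,-24.3,0],[-40.4,-21.4,-2,0,0,-24.3,0],[-40.4,-21.4,-2,0,0,-24.3,0],[-40.4,-21.4,-2,0,0,-24.3,0],[-40.4,-21.4,-2,0,0,-24.3,0],[-40.4,-21.4,-2,0,0,-24.3,0]]]}}

```text
time_s: 1.35
position: [0.506, 0.2741, 0.2531]
tcp_rot: [[-0.992, -0.125, -0.002], [-0.125, 0.992, 0.0], [0.002, 0.0, -1.0]]
force: [0.1, -0.6, -0.3]
opening: 0.497
grasp_force: 0.0
```

Run:
```python
from h import *
s=bot.read_state();print(s["position"],np.round(s["tcp_rot"],3).tolist(),s["joint_positions"])
m=bot.camera_model("wrist");im=bot.capture("wrist");cv2.imwrite("pics/w1.png",im)
np.savez("w1.npz",**m)
tr=(.5206,.1617,.125)
for p in [(.055,.112,.088),(-.055,.112,.088),(-.11,.128,.1305),(-.132,.128,.1305),(-.088,.128,.1305),(-.157,.072,.092),(0,.072,.092),(-.187,.128,.1)]: print(p,proj(m,T(tr,p)).round(1))
```

```text
[0.50601888 0.27414952 0.2530598 ] [[-0.992, -0.125, -0.002], [-0.125, 0.992, 0.0], [0.002, 0.0, -1.0]] [ 1.73099927e+01  2.51510396e+01  8.80035780e+01  3.62521255e-02
  6.69453329e+01 -7.98867395e+01]
(0.055, 0.112, 0.088) [250.1 221.9]
(-0.055, 0.112, 0.088) [250.  128.6]
(-0.11, 0.128, 0.1305) [267.6  69.2]
(-0.132, 0.128, 0.1305) [268.   42.1]
(-0.088, 0.128, 0.1305) [267.2  95. ]
(-0.157, 0.072, 0.092) [209.2  23. ]
(0, 0.072, 0.092) [214.8 178.2]
(-0.187, 0.128, 0.1) [267.  -15.8]
```

View pics/w1.png

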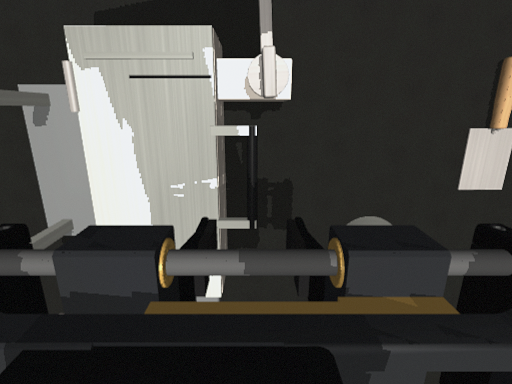

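The wrist view shows the bar at column 253 (arms at rows 131 and 224) and the thumb bar centred near (268,71). Both are within about 3 mm of prediction. I'm descending onto the bar.

Emit:
{"op": "apply_moves", "data": {"steps": [[[-0.2,0.1,5,0,0,0,-0.15],[-0.2,0.1,10,0,0,0,-0.15],[-0.2,0.1,13,0,0,0,-0.15],[-0.2,0.1,15.5,0,0,0,-0.15],[-0.2,0.1,17.3,0,0,0,-0.15],[-0.2,0.1,17.3,0,0,0,-0.15],[-0.2,0.1,17.3,0,0,0,-1],[-0.2,0.1,17.3,0,0,0,-1],[-0.2,0.1,17.3,0,0,0,-1],[-0.2,0.1,17.3,0,0,0,-1],[-0.2,0.1,17.3,0,0,0,-1]]]}}

```text
time_s: 2.78
position: [0.5094, 0.2752, 0.0813]
tcp_rot: [[-0.992, -0.125, 0.001], [-0.125, 0.992, 0.0], [-0.001, 0.0, -1.0]]
force: [-1.1, -0.4, 4.5]
opening: 0.129
grasp_force: 30.0
```

Run:
```python
import numpy as np
f=lambda t:(-19*(1-np.cos(t)),-19*np.sin(t))
t=[.04,.1,.18]+[.28+.1*i for i in range(17)]
print([[0,*np.round(f(x),1).tolist(),0,0,0,-1] for x in t]);b=np.round(f(t[-1]),1);print(t[-1])
t2=[1.96,2.03,2.1,2.17,2.23,2.28,2.33,2.37,2.41,2.44,2.47,2.49,2.5,2.51]
print([[0,*np.round(f(x)-b,1).tolist(),0,0,0,-1] for x in t2])
```

```text
[[0, -0.0, -0.8, 0, 0, 0, -1], [0, -0.1, -1.9, 0, 0, 0, -1], [0, -0.3, -3.4, 0, 0, 0, -1], [0, -0.7, -5.3, 0, 0, 0, -1], [0, -1.4, -7.0, 0, 0, 0, -1], [0, -2.1, -8.8, 0, 0, 0, -1], [0, -3.1, -10.4, 0, 0, 0, -1], [0, -4.2, -11.9, 0, 0, 0, -1], [0, -5.5, -13.4, 0, 0, 0, -1], [0, -6.9, -14.6, 0, 0, 0, -1], [0, -8.4, -15.8, 0, 0, 0, -1], [0, -10.0, -16.8, 0, 0, 0, -1], [0, -11.8, -17.6, 0, 0, 0, -1], [0, -13.6, -18.2, 0, 0, 0, -1], [0, -15.4, -18.7, 0, 0, 0, -1], [0, -17.3, -18.9, 0, 0, 0, -1], [0, -19.2, -19.0, 0, 0, 0, -1], [0, -21.1, -18.9, 0, 0, 0, -1], [0, -22.9, -18.6, 0, 0, 0, -1], [0, -24.8, -18.1, 0, 0, 0, -1]]
1.8800000000000001
[[0, -1.4, 0.5, 0, 0, 0, -1], [0, -2.6, 1.1, 0, 0, 0, -1], [0, -3.8, 1.7, 0, 0, 0, -1], [0, -4.9, 2.4, 0, 0, 0, -1], [0, -5.8, 3.1, 0, 0, 0, -1], [0, -6.6, 3.7, 0, 0, 0, -1], [0, -7.3, 4.3, 0, 0, 0, -1], [0, -7.8, 4.9, 0, 0, 0, -1], [0, -8.3, 5.4, 0, 0, 0, -1], [0, -8.7, 5.8, 0, 0, 0, -1], [0, -9.1, 6.3, 0, 0, 0, -1], [0, -9.3, 6.6, 0, 0, 0, -1], [0, -9.4, 6.7, 0, 0, 0, -1], [0, -9.5, 6.9, 0, 0, 0, -1]]
```

Testing the first few rows before doing the rest.

Emit:
{"op": "apply_moves", "data": {"steps": [[[0,0,-0.8,0,0,0,-1],[0,-0.1,-1.9,0,0,0,-1],[0,-0.3,-3.4,0,0,0,-1],[0,-0.7,-5.3,0,0,0,-1],[0,-1.4,-7.0,0,0,0,-1],[0,-2.1,-8.8,0,0,0,-1],[0,-3.1,-10.4,0,0,0,-1]]]}}

```text
time_s: 3.65
position: [0.513, 0.2454, 0.1865]
tcp_rot: [[-0.992, -0.124, 0.001], [-0.124, 0.992, 0.004], [-0.002, 0.003, -1.0]]
force: [2.0, 5.6, -0.4]
opening: 0.123
grasp_force: 30.0
```

Emit:
{"op": "apply_moves", "data": {"steps": [[[0,-1.1,-1.5,0,0,0,-1],[0,-2.4,-3.0,0,0,0,-1],[0,-3.8,-4.2,0,0,0,-1],[0,-5.3,-5.4,0,0,0,-1],[0,-6.9,-6.4,0,0,0,-1],[0,-8.7,-7.2,0,0,0,-1],[0,-10.5,-7.8,0,0,0,-1],[0,-12.3,-8.3,0,0,0,-1],[0,-14.2,-8.5,0,0,0,-1],[0,-16.1,-8.6,0,0,0,-1],[0,-18.0,-8.5,0,0,0,-1],[0,-19.8,-8.2,0,0,0,-1],[0,-21.7,-7.7,0,0,0,-1]]]}}

```text
time_s: 5.28
position: [0.5402, 0.0278, 0.2624]
tcp_rot: [[-0.992, -0.125, 0.002], [-0.125, 0.992, -0.0], [-0.002, -0.001, -1.0]]
force: [3.0, 1.3, 1.2]
opening: 0.127
grasp_force: 30.0
```

Emit:
{"op": "apply_moves", "data": {"steps": [[[0,-1.4,0.5,0,0,0,-1],[0,-2.6,1.1,0,0,0,-1],[0,-3.8,1.7,0,0,0,-1],[0,-4.9,2.4,0,0,0,-1],[0,-5.8,3.1,0,0,0,-1],[0,-6.6,3.7,0,0,0,-1],[0,-7.3,4.3,0,0,0,-1],[0,-7.8,4.9,0,0,0,-1],[0,-8.3,5.4,0,0,0,-1],[0,-8.7,5.8,0,0,0,-1],[0,-9.1,6.3,0,0,0,-1],[0,-9.3,6.6,0,0,0,-1],[0,-9.4,6.7,0,0,0,-1],[0,-9.4,6.8,0,0,0,-1],[0,-9.4,6.8,0,0,0,-1]]]}}

```text
time_s: 7.15
position: [0.5513, -0.0645, 0.1936]
tcp_rot: [[-0.992, -0.125, -0.001], [-0.125, 0.992, -0.001], [0.001, -0.001, -1.0]]
force: [0.9, -0.6, 0.1]
opening: 0.127
grasp_force: 30.0
```

Emit:
{"op": "apply_moves", "data": {"steps": [[[0,-0.1,0.1,0,0,0,-1],[0,-0.2,0.2,0,0,0,-1],[0,-0.2,0.3,0,0,0,-1],[0,-0.2,0.3,0,0,0,-1]]]}}

```text
time_s: 7.65
position: [0.5514, -0.0646, 0.1932]
tcp_rot: [[-0.992, -0.125, 0.0], [-0.125, 0.992, 0.002], [-0.0, 0.002, -1.0]]
force: [-3.6, 5.4, 14.7]
opening: 0.122
grasp_force: 30.2
```

The lid is on the posts (15 N contact). Releasing, rising and moving toward the first jar.

Emit:
{"op": "apply_moves", "data": {"steps": [[[0,-0.2,0.2,0,0,0,-0.4],[0,-0.2,0.1,0,0,0,-0.4],[0,-0.2,0.1,0,0,0,-0.4],[0,-0.2,-2,0,0,0,-0.4],[0,-0.2,-5,0,0,0,-0.4],[0,-0.2,-8,0,0,0,0.4]]]}}

```text
time_s: 8.4
position: [0.5517, -0.0686, 0.2707]
tcp_rot: [[-0.992, -0.125, -0.002], [-0.125, 0.992, -0.0], [0.002, 0.0, -1.0]]
force: [0.2, -0.4, 0.1]
opening: 0.351
grasp_force: 0.0
```

```bash
cat > jars.py <<'E'
from h import *
def jars(name=None):
    m=bot.camera_model("top");im=bot.capture("top")
    if name: cv2.imwrite(name,im)
    n,l,st,c=cv2.connectedComponentsWithStats((im.min(2)>150).astype(np.uint8))
    for i in range(1,n):
        if 60<st[i,4]<300: print(c[i].round(1),st[i,4],ray(m,*c[i],.037).round(4)[:2])
def down(yaw): # tool-y direction angle (deg), tool z down
    a=np.radians(yaw-90);return np.array([[-np.cos(a),-np.sin(a),0],[-np.sin(a),np.cos(a),0],[0,0,-1]])
E
python3 - <<'E'
from jars import *
jars("pics/t2.png")
m=bot.camera_model("top")
# bystander bases from side view pixels (800 scale)
ms=bot.camera_model("side")
for n,p in dict(weight=(502,405),beaker=(534,340),reagent=(645,425)).items(): print(n,ray(ms,p[0]*.64,p[1]*.64,0).round(3))
E
```

```text
[386.1 141.2] 85 [ 0.6928 -0.4216]
[322.8 153.2] 61 [ 0.6534 -0.2036]
[345.5 168.1] 86 [ 0.6012 -0.2801]
[372.1 178.4] 113 [ 0.5651 -0.37  ]
[363.9 211.2] 114 [ 0.4536 -0.3394]
[326.3 213.5] 115 [ 0.4472 -0.2116]
weight [ 0.552 -0.208  0.   ]
beaker [ 0.75 -0.12  0.  ]
reagent [ 0.678 -0.398  0.   ]
```

View pics/t2.png

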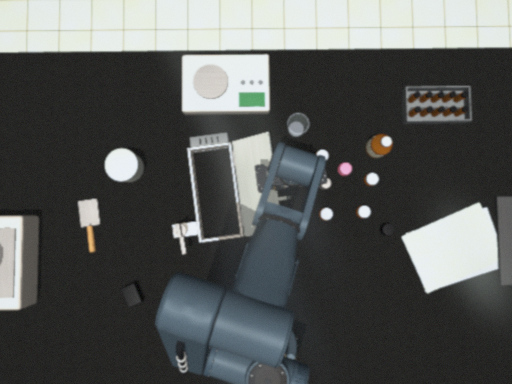

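The picture shows the lid lying back to the right, the tray open at (215,193) and all four jars still in place. Now jar D at (326,213).

Run:
```python
from jars import *
print(move([.4472,-.2116,.12],down(90)))
tr=(.522,.163,.125)
for p in [(-.09,.022),(-.03,-.022),(.03,.022),(.09,-.022)]: print(T(tr,(*p,0)).round(4))
```

```text
(array([ 12.48, -12.73,  15.48]), array([-0.2,  0.3,  7.2]))
[0.43   0.1736 0.    ]
[0.495  0.1374 0.    ]
[0.549  0.1886 0.    ]
[0.614  0.1524 0.    ]
```

Emit:
{"op": "apply_moves", "data": {"steps": [[[6,-6.2,0,0,0,7.2,0.5],[12.5,-12.7,2,0,0,7.2,0.5],[12.5,-12.7,8,0,0,7.2,0.5],[12.5,-12.7,14,0,0,7.2,0.5],[12.5,-12.7,20,0,0,7.2,0.5],[12.5,-12.7,23.5,0,0,7.2,0.5],[12.5,-12.7,25.4,0,0,7.2,0.5],[12.5,-12.7,25.4,0,0,7.2,0.5],[12.5,-12.7,25.4,0,0,7.2,-1],[12.5,-12.7,25.4,0,0,7.2,-1],[12.5,-12.7,25.4,0,0,7.2,-1],[12.5,-12.7,25.4,0,0,7.2,-1]]]}}

```text
time_s: 9.95
position: [0.4445, -0.2102, 0.0175]
tcp_rot: [[-1.0, 0.0, 0.002], [0.0, 1.0, -0.001], [-0.002, -0.001, -1.0]]
force: [-0.3, 0.6, 5.9]
opening: 0.464
grasp_force: 30.1
```

Run:
```python
from jars import *
print(move([.43,.1736,.12],down(7.2)))
```

```text
(array([  1.45,  38.36, -10.3 ]), array([ 0. ,  0.1, 82.8]))
```

Emit:
{"op": "apply_moves", "data": {"steps": [[[0,0,-6,0,0,0,-1],[0,0,-12,0,0,0,-1],[0,0,-18,0,0,10,-1],[0,3,-24,0,0,20,-1],[0.3,9,-24.5,0,0,30,-1],[0.5,15,-24.5,0,0,40,-1],[0.7,21,-24.5,0,0,50,-1],[1,27,-24.5,0,0,60,-1],[1.2,33,-24.5,0,0,70,-1],[1.45,38.4,-24.5,0,0,80,-1],[1.45,38.4,-20,0,0,82.8,-1],[1.45,38.4,-15,0,0,82.8,-1],[1.45,38.4,-10,0,0,82.8,-1],[1.45,38.4,-10,0,0,82.8,-1]]]}}

```text
time_s: 11.7
position: [0.4263, 0.1738, 0.1137]
tcp_rot: [[-0.125, 0.992, -0.01], [0.992, 0.125, -0.001], [-0.0, -0.01, -1.0]]
force: [-0.0, -1.3, -0.7]
opening: 0.462
grasp_force: 29.8
```

Run:
```python
from jars import *
s=bot.read_state();print(s["joint_positions"],move([.43,.1736,.0485],down(7.2)))
im=bot.capture("top");cv2.imwrite("pics/t3.png",cv2.resize(im[110:270,150:360],None,fx=3.5,fy=3.5,interpolation=cv2.INTER_CUBIC))
```

```text
[ 8.22940204e+00  2.97889569e+01  1.11244967e+02 -1.96083120e-03
  3.95318255e+01  1.03496353e+00] (array([-0.07,  0.43,  6.52]), array([-0.6,  0. , -0. ]))
```

View pics/t3.png

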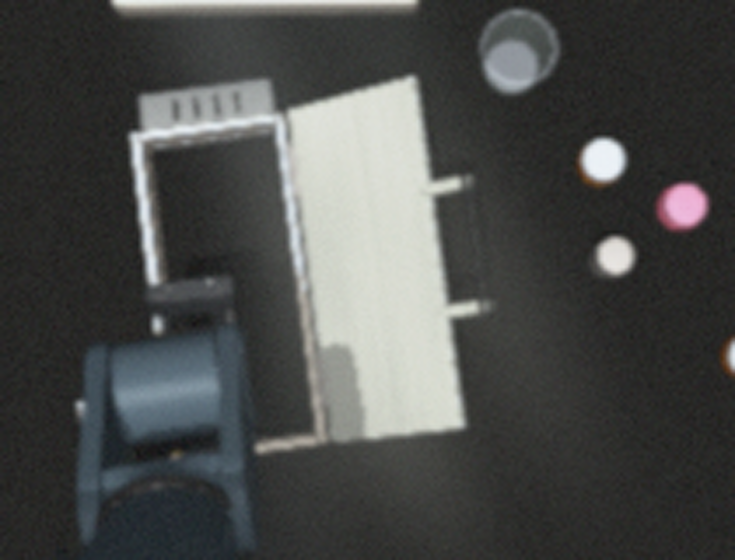

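The tray is clear and the lid is open; the arm hangs over the near end. Lowering and releasing.

Emit:
{"op": "apply_moves", "data": {"steps": [[[0,0.2,3,0,0,0,-1],[0,0.2,5,0,0,0,-1],[0,0.2,6,0,0,0,-1],[0,0.2,6.4,0,0,0,-1],[0,0.2,6.4,0,0,0,0.3],[0,0.2,6.4,0,0,0,0.3],[0,0.2,4,0,0,0,0.3],[0,0.2,-3,0,0,0,0.4],[0,0.2,-9,0,0,0,0.4],[0,0.2,-15,0,0,0,0.4],[0,0.2,-15,0,0,0,0.4]]]}}

```text
time_s: 13.12
position: [0.4346, 0.175, 0.2719]
tcp_rot: [[-0.125, 0.992, 0.013], [0.992, 0.125, 0.002], [0.0, 0.013, -1.0]]
force: [0.5, 0.2, -0.4]
opening: 0.703
grasp_force: 0.0
```

Run:
```python
from jars import *
jars()
print(move([.4536,-.3394,.12],down(90)))
```

```text
[386.1 141.2] 85 [ 0.6928 -0.4216]
[321.9 155.3] 112 [ 0.6462 -0.2004]
[345.4 168.2] 86 [ 0.601  -0.2799]
[372.1 178.4] 113 [ 0.5651 -0.37  ]
[325.4 182.6] 78 [ 0.5523 -0.2106]
[363.9 211.2] 114 [ 0.4536 -0.3394]
[182.5 245.8] 63 [0.3428 0.2761]
(array([-51.27,  -4.49,  14.91]), array([  0.3,   0.3, -82.8]))
```

Emit:
{"op": "apply_moves", "data": {"steps": [[[-6,-0.5,0,0,0,-10,0.5],[-12,-1,0,0,0,-20,0.5],[-18,-1.5,0,0,0,-30,0.5],[-24,-2,0,0,0,-40,0.5],[-30,-2.5,0,0,0,-50,0.5],[-36,-3,0,0,0,-60,0.5],[-42,-3.5,0,0,0,-70,0.5],[-48,-4.2,2,0,0,-80,0.5],[-51.3,-4.5,7,0,0,-82.8,0.5],[-51.3,-4.5,13,0,0,-82.8,0.5],[-51.3,-4.5,15,0,0,-82.8,0.5],[-51.3,-4.5,15,0,0,-82.8,0.5]]]}}

```text
time_s: 14.68
position: [0.4479, -0.3376, 0.1116]
tcp_rot: [[-1.0, 0.002, -0.008], [0.002, 1.0, 0.009], [0.008, 0.009, -1.0]]
force: [0.5, -1.0, 1.1]
opening: 0.748
grasp_force: 0.0
```

Run:
```python
from jars import *
s=bot.read_state();print(s["joint_positions"][5],s["position"],move([.4536,-.3394,.021],down(90)))
print(move([.495,.1374,.05],down(7.2)))
```

```text
-138.3233332000105 [ 0.44789641 -0.33756121  0.11156952] (array([-0.65, -0.27,  9.05]), array([ 0.5, -0.5, -0.1]))
(array([-4.68, 47.44,  6.56]), array([ 0.1, -0.8, 82.7]))
```

Emit:
{"op": "apply_moves", "data": {"steps": [[[-0.4,-0.2,4,0,0,0,0.5],[-0.4,-0.2,7,0,0,0,0.5],[-0.4,-0.2,9,0,0,0,0.5],[-0.4,-0.2,9,0,0,0,0.5],[-0.4,-0.2,9,0,0,0,-1],[-0.4,-0.2,9,0,0,0,-1],[-0.4,-0.2,9,0,0,0,-1],[-0.4,-0.2,9,0,0,0,-1]]]}}

```text
time_s: 15.68
position: [0.4553, -0.342, 0.0274]
tcp_rot: [[-1.0, 0.0, 0.0], [0.0, 1.0, -0.0], [-0.0, -0.0, -1.0]]
force: [1.0, 2.0, 5.4]
opening: 0.454
grasp_force: 30.0
```

Run:
```python
from jars import *
s=bot.read_state();print(s["position"])
print(move([.495,.1374,.12],down(7.2)))
```

```text
[ 0.45525216 -0.34202188  0.02739195]
(array([-3.96, 47.94, -9.26]), array([ 0. ,  0. , 82.8]))
```

Emit:
{"op": "apply_moves", "data": {"steps": [[[0,0,-5,0,0,0,-1],[0,0,-11,0,0,0,-1],[0,0,-17,0,0,6,-1],[0,3,-22,0,0,14,-1],[-0.5,9,-24.5,0,0,22,-1],[-1,15,-25,0,0,32,-1],[-1.5,21,-25,0,0,42,-1],[-2,27,-25,0,0,52,-1],[-2.5,33,-25,0,0,62,-1],[-3,39,-25,0,0,72,-1],[-3.5,45,-25,0,0,82,-1],[-4,47.9,-23,0,0,82.8,-1],[-4,47.9,-17,0,0,82.8,-1],[-4,47.9,-11,0,0,82.8,-1],[-4,47.9,-9,0,0,82.8,-1],[-4,47.9,-9,0,0,82.8,-1],[-4,47.9,-9,0,0,82.8,-1]]]}}

```text
time_s: 17.8
position: [0.4962, 0.1368, 0.1174]
tcp_rot: [[-0.125, 0.992, 0.002], [0.992, 0.125, 0.0], [-0.0, 0.002, -1.0]]
force: [-0.3, 1.4, -0.7]
opening: 0.452
grasp_force: 30.0
```

Run:
```python
from jars import *
s=bot.read_state();print(s["position"])
print(move([.495,.1374,.0585],down(7.2)))
```

```text
[0.49617046 0.13676024 0.11742315]
(array([ 0.08, -0.12,  5.89]), array([ 0.1,  0. , -0. ]))
```

Emit:
{"op": "apply_moves", "data": {"steps": [[[0,-0.1,3,0,0,0,-1],[0,-0.1,5,0,0,0,-1],[0,-0.1,5.6,0,0,0,-1],[0,-0.1,5.8,0,0,0,-1],[0,-0.1,5.8,0,0,0,-1],[0,-0.1,5.8,0,0,0,0.2],[0,-0.1,5.8,0,0,0,0.2],[0,-0.1,5.8,0,0,0,0.2],[0,-0.1,3,0,0,0,0.2],[0,-0.1,-3,0,0,0,0.4],[0,-0.1,-9,0,0,0,0.4],[0,-0.1,-15,0,0,0,0.4],[0,-0.1,-15,0,0,0,0.4],[0,-0.1,-15,0,0,0,0.4]]]}}

```text
time_s: 19.55
position: [0.4935, 0.1367, 0.2663]
tcp_rot: [[-0.125, 0.992, -0.001], [0.992, 0.125, -0.0], [0.0, -0.001, -1.0]]
force: [-0.5, 0.0, -0.2]
opening: 0.7
grasp_force: 0.0
```

Run:
```python
from jars import *
jars()
print(move([.5651,-.370,.12],down(90)))
```

```text
[386.  141.2] 85 [ 0.6927 -0.4214]
[321.9 155.3] 112 [ 0.6462 -0.2004]
[345.5 168.2] 85 [ 0.601  -0.2801]
[372.1 178.4] 113 [ 0.5651 -0.37  ]
[325.4 182.6] 78 [ 0.5523 -0.2106]
[243.1 189.3] 78 [0.532  0.0703]
[195.7 225.5] 161 [0.4107 0.2317]
[175.5 230.2] 79 [0.3954 0.2998]
(array([-51.17,   0.86,  14.52]), array([ -0.1,  -0.1, -82.8]))
```

Emit:
{"op": "apply_moves", "data": {"steps": [[[-6,0,0,0,0,-10,0.5],[-12,0.2,0,0,0,-20,0.5],[-18,0.3,0,0,0,-30,0.5],[-24,0.4,0,0,0,-40,0.5],[-30,0.5,0,0,0,-50,0.5],[-36,0.6,0,0,0,-60,0.5],[-42,0.7,0,0,0,-70,0.5],[-48,0.8,2,0,0,-80,0.5],[-51.2,0.9,7,0,0,-82.8,0.5],[-51.2,0.9,13,0,0,-82.8,0.5],[-51.2,0.9,15,0,0,-82.8,0.5],[-51.2,0.9,15,0,0,-82.8,0.5],[-51.2,0.9,15,0,0,-82.8,0.5]]]}}

```text
time_s: 21.22
position: [0.5675, -0.3702, 0.1165]
tcp_rot: [[-1.0, 0.0, 0.0], [0.0, 1.0, -0.0], [-0.0, -0.0, -1.0]]
force: [0.9, -1.0, 1.1]
opening: 0.749
grasp_force: 0.0
```

Run:
```python
from jars import *
jars()
s=bot.read_state();print(s["joint_positions"][5],s["position"],move([.5651,-.370,.021],down(90)))
```

```text
[386.8 140.8] 70 [ 0.694 -0.424]
[321.9 155.3] 111 [ 0.6462 -0.2006]
[222.5 200. ] 117 [0.4962 0.1403]
[212.5 218.5] 119 [0.4335 0.1745]
[178.8 236.5] 171 [0.3742 0.2885]
-132.54094636811243 [ 0.5678853  -0.37052891  0.1174505 ] (array([0.29, 0.07, 9.64]), array([-0.1,  0.1, -0. ]))
```

Emit:
{"op": "apply_moves", "data": {"steps": [[[0.3,0,4,0,0,0,0.5],[0.3,0,7,0,0,0,0.5],[0.3,0,9.6,0,0,0,0.5],[0.3,0,9.6,0,0,0,0.5],[0.3,0,9.6,0,0,0,0.5],[0.3,0,9.6,0,0,0,-1],[0.3,0,9.6,0,0,0,-1],[0.3,0,9.6,0,0,0,-1],[0.3,0,9.6,0,0,0,-1]]]}}

```text
time_s: 22.4
position: [0.5644, -0.3702, 0.021]
tcp_rot: [[-1.0, 0.0, 0.0], [0.0, 1.0, -0.0], [-0.0, -0.0, -1.0]]
force: [0.2, -0.2, 2.5]
opening: 0.452
grasp_force: 29.6
```

Run:
```python
from jars import *
s=bot.read_state();print(s["position"])
print(move([.549,.1886,.12],down(7.2)))
```

```text
[ 0.56435056 -0.37022156  0.02102711]
(array([ 1.55, 55.88, -9.91]), array([ 0. ,  0. , 82.8]))
```

Emit:
{"op": "apply_moves", "data": {"steps": [[[0,0,-5,0,0,0,-1],[0,0,-11,0,0,0,-1],[0,0,-17,0,0,0,-1],[0,3,-22,0,0,4,-1],[0.2,9,-25,0,0,12,-1],[0.4,15,-25,0,0,20,-1],[0.6,21,-25,0,0,30,-1],[0.8,27,-25,0,0,40,-1],[1,33,-25,0,0,50,-1],[1.2,39,-25,0,0,60,-1],[1.4,45,-25,0,0,70,-1],[1.5,51,-25,0,0,80,-1],[1.5,55.9,-24,0,0,82.8,-1],[1.5,55.9,-18,0,0,82.8,-1],[1.5,55.9,-12,0,0,82.8,-1],[1.5,55.9,-10,0,0,82.8,-1],[1.5,55.9,-10,0,0,82.8,-1],[1.5,55.9,-10,0,0,82.8,-1]]]}}

```text
time_s: 24.65
position: [0.5503, 0.1889, 0.1215]
tcp_rot: [[-0.125, 0.992, 0.002], [0.992, 0.125, 0.0], [0.0, 0.002, -1.0]]
force: [0.3, -0.5, -0.3]
opening: 0.448
grasp_force: 29.6
```

Run:
```python
from jars import *
print(move([.549,.1886,.052],down(7.2)))
```

```text
(array([-0.02, -0.15,  6.95]), array([ 0.1, -0. , -0. ]))
```

Emit:
{"op": "apply_moves", "data": {"steps": [[[0,-0.1,3,0,0,0,-1],[0,-0.1,5.5,0,0,0,-1],[0,-0.1,6.6,0,0,0,-1],[0,-0.1,6.9,0,0,0,-1],[0,-0.1,6.9,0,0,0,-1],[0,-0.1,6.9,0,0,0,0.2],[0,-0.1,6.9,0,0,0,0.2],[0,-0.1,6.9,0,0,0,0.2],[0,-0.1,3,0,0,0,0.2],[0,-0.1,-3,0,0,0,0.4],[0,-0.1,-9,0,0,0,0.4],[0,-0.1,-15,0,0,0,0.4],[0,-0.1,-15,0,0,0,0.4],[0,-0.1,-15,0,0,0,0.4]]]}}

```text
time_s: 26.4
position: [0.5477, 0.1886, 0.2703]
tcp_rot: [[-0.125, 0.992, -0.001], [0.992, 0.125, -0.0], [-0.0, -0.001, -1.0]]
force: [-0.2, 0.1, -1.2]
opening: 0.701
grasp_force: 0.0
```

Run:
```python
from jars import *
jars()
print(move([.6462,-.2004,.12],down(90)))
```

```text
[386.2 141.2] 84 [ 0.6928 -0.4218]
[321.9 155.3] 112 [ 0.6462 -0.2004]
[345.5 168.2] 85 [ 0.601  -0.2801]
[325.3 182.5] 79 [ 0.5524 -0.2104]
[222.5 200.1] 83 [0.4959 0.1404]
(array([-39.82,   5.01,  14.91]), array([ -0.2,  -0.1, -82.8]))
```

Emit:
{"op": "apply_moves", "data": {"steps": [[[-6,0.5,0,0,0,-10,0.5],[-12,1,0,0,0,-20,0.5],[-18,1.8,0,0,0,-30,0.5],[-24,2.6,0,0,0,-40,0.5],[-30,3.5,0,0,0,-50,0.5],[-36,4.5,0,0,0,-60,0.5],[-39.8,5,0,0,0,-70,0.5],[-39.8,5,3,0,0,-80,0.5],[-39.8,5,8,0,0,-82.8,0.5],[-39.8,5,13,0,0,-82.8,0.5],[-39.8,5,15,0,0,-82.8,0.5],[-39.8,5,15,0,0,-82.8,0.5],[-39.8,5,15,0,0,-82.8,0.5]]]}}

```text
time_s: 28.08
position: [0.649, -0.2005, 0.1221]
tcp_rot: [[-1.0, 0.0, 0.003], [0.0, 1.0, -0.001], [-0.003, -0.001, -1.0]]
force: [0.3, -0.5, 1.1]
opening: 0.747
grasp_force: 0.0
```

Run:
```python
from jars import *
s=bot.read_state();print(s["position"],move([.6462,-.2004,.021],down(90)))
im=bot.capture("side");cv2.imwrite("pics/s4.png",im)
jars()
```

```text
[ 0.64903194 -0.20045696  0.12214045] (array([ 0.31,  0.02, 10.11]), array([-0.1,  0.2, -0. ]))
[386.1 141.2] 85 [ 0.6928 -0.4216]
[207.7 183.8] 116 [0.5517 0.1908]
[222.5 200. ] 117 [0.4962 0.1403]
[212.5 218.5] 119 [0.4335 0.1745]
```

View pics/s4.png

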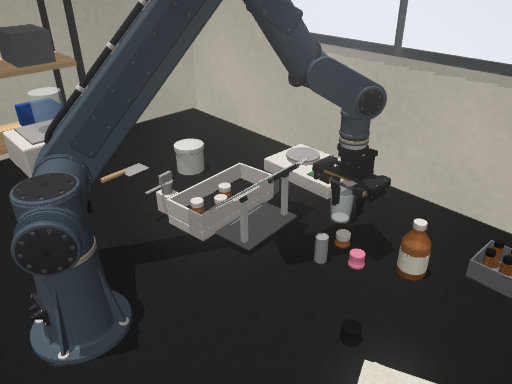

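Run:
```python
from jars import *
m=bot.camera_model("top");print(ray(m,295.7,129.4,0),ray(m,298,124.5,.095), ray(m,(480+50)/1.,0,0)[:0])
```

```text
[ 0.74357757 -0.11506738  0.        ] [ 0.7418366  -0.11521039  0.095     ] []
```

The side view shows the last jar at (343,239) and the gripper clear of the beaker (341,205) by about 2 cm.

Emit:
{"op": "apply_moves", "data": {"steps": [[[0.3,0,4,0,0,0,0.5],[0.3,0,7,0,0,0,0.5],[0.3,0,10.1,0,0,0,0.5],[0.3,0,10.1,0,0,0,0.5],[0.3,0,10.1,0,0,0,0.5],[0.3,0,10.1,0,0,0,-1],[0.3,0,10.1,0,0,0,-1],[0.3,0,10.1,0,0,0,-1],[0.3,0,10.1,0,0,0,-1]]]}}

```text
time_s: 29.3
position: [0.645, -0.2, 0.0201]
tcp_rot: [[-1.0, 0.0, 0.001], [0.0, 1.0, -0.0], [-0.001, -0.0, -1.0]]
force: [0.0, 0.0, 2.5]
opening: 0.456
grasp_force: 28.4
```

Run:
```python
from jars import *
s=bot.read_state();print(s["position"])
print(move([.614,.1524,.12],down(7.2)))
```

```text
[ 0.64497059 -0.20002026  0.02006821]
(array([  3.1 ,  35.24, -10.01]), array([ 0. ,  0. , 82.8]))
```

Emit:
{"op": "apply_moves", "data": {"steps": [[[0,0,-5,0,0,0,-1],[0,0,-11,0,0,0,-1],[0,0,-17,0,0,0,-1],[0,0,-23,0,0,10,-1],[0.5,5,-25.2,0,0,20,-1],[1,11,-25.2,0,0,30,-1],[1.5,17,-25.2,0,0,40,-1],[2,23,-25.2,0,0,50,-1],[2.5,29,-25.2,0,0,60,-1],[3.1,35.2,-25.2,0,0,70,-1],[3.1,35.2,-25.2,0,0,80,-1],[3.1,35.2,-23,0,0,82.8,-1],[3.1,35.2,-17,0,0,82.8,-1],[3.1,35.2,-11,0,0,82.8,-1],[3.1,35.2,-10,0,0,82.8,-1],[3.1,35.2,-10,0,0,82.8,-1],[3.1,35.2,-10,0,0,82.8,-1]]]}}

```text
time_s: 31.42
position: [0.616, 0.1522, 0.1223]
tcp_rot: [[-0.125, 0.992, 0.005], [0.992, 0.125, 0.0], [-0.0, 0.005, -1.0]]
force: [0.6, 0.0, 0.6]
opening: 0.453
grasp_force: 28.4
```

Run:
```python
from jars import *
print(move([.614,.1524,.0515],down(7.2)))
```

```text
(array([ 0.04, -0.24,  7.08]), array([ 0.3,  0. , -0. ]))
```

Emit:
{"op": "apply_moves", "data": {"steps": [[[0,-0.1,3,0,0,0,-1],[0,-0.1,5.5,0,0,0,-1],[0,-0.1,6.6,0,0,0,-1],[0,-0.1,7,0,0,0,-1],[0,-0.1,7,0,0,0,-1],[0,-0.1,7,0,0,0,0.2],[0,-0.1,7,0,0,0,0.2],[0,-0.1,7,0,0,0,0.2],[0,-0.1,3,0,0,0,0.2],[0,-0.1,-3,0,0,0,0.4],[0,-0.1,-9,0,0,0,0.4],[0,-0.1,-15,0,0,0,0.4],[0,-0.1,-15,0,0,0,0.4],[0,-0.1,-15,0,0,0,0.4]]]}}

```text
time_s: 33.17
position: [0.6121, 0.1519, 0.2692]
tcp_rot: [[-0.125, 0.992, -0.001], [0.992, 0.125, -0.0], [0.0, -0.001, -1.0]]
force: [-0.6, 0.7, 0.3]
opening: 0.698
grasp_force: 0.0
```

Run:
```python
from jars import *
print(move([.5515,-.0655,.28],down(97.2)))
```

```text
(array([-20.81,  -8.74,  -1.07]), array([ -0.,  -0., -90.]))
```

Emit:
{"op": "apply_moves", "data": {"steps": [[[-4,-2,-1,0,0,-10,-0.3],[-8,-4,-1,0,0,-20,-0.3],[-12,-6,-1,0,0,-30,-0.3],[-16,-8,-1,0,0,-40,-0.3],[-20.8,-8.7,-1,0,0,-50,-0.3],[-20.8,-8.7,-1,0,0,-60,-0.3],[-20.8,-8.7,-1,0,0,-70,-0.3],[-20.8,-8.7,-1,0,0,-80,-0.3],[-20.8,-8.7,-1,0,0,-90,-0.3],[-20.8,-8.7,-1,0,0,-90,-0.3],[-20.8,-8.7,-1,0,0,-90,-0.3]]]}}

```text
time_s: 34.55
position: [0.5519, -0.065, 0.2782]
tcp_rot: [[-0.992, -0.123, -0.003], [-0.123, 0.992, 0.001], [0.003, 0.001, -1.0]]
force: [-0.2, -0.3, 0.8]
opening: 0.349
grasp_force: 0.0
```

Run:
```python
from jars import *
s=bot.read_state();print(s["position"],move([.5515,-.0655,.1945],down(97.2)))
im=bot.capture("top");w=bot.capture("wrist")
jars()
o=np.zeros((480,790,3),np.uint8);a=cv2.resize(im[125:245,165:265],None,fx=4,fy=4,interpolation=cv2.INTER_CUBIC);o[:480,:400]=a
o[:293,400:790]=cv2.resize(w,(390,293));cv2.imwrite("pics/c5.png",o)
```

```text
[ 0.5518713  -0.06502423  0.27818457] (array([ 0.02, -0.05,  8.37]), array([ 0.1, -0.2, -0.2]))
[386.2 141.2] 83 [ 0.6926 -0.4218]
[218.9 164.6] 117 [0.6174 0.1523]
[345.4 168.2] 86 [ 0.6009 -0.2799]
[207.7 183.8] 115 [0.5519 0.1908]
[222.5 200. ] 117 [0.4962 0.1403]
[212.5 218.5] 119 [0.4335 0.1745]
[178.8 236.5] 170 [0.3742 0.2886]
```

View pics/c5.png

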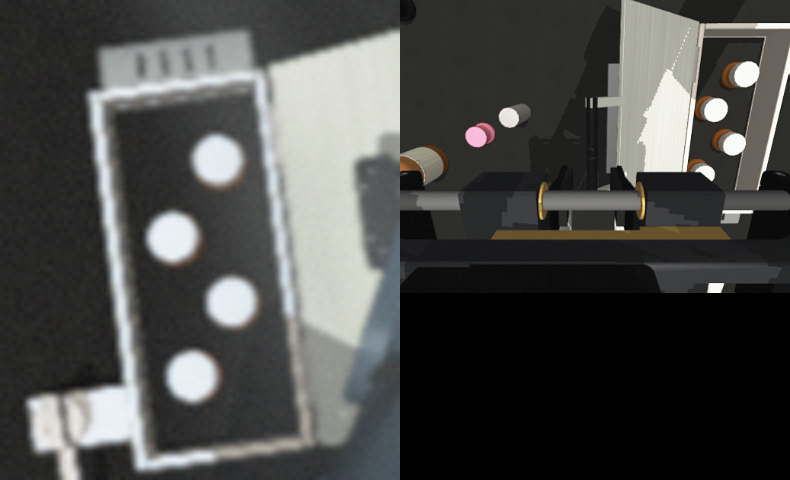

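All four jars stand upright in the tray, at crop (217,160), (173,238), (231,302) and (192,376). The bench holds only the bystanders and look-alikes. Gripping the bar again.

Emit:
{"op": "apply_moves", "data": {"steps": [[[0,0,4,0,0,0,-0.3],[0,0,7,0,0,0,-0.3],[0,0,8.4,0,0,0,-0.3],[0,0,8.4,0,0,0,-0.3],[0,0,8.4,0,0,0,-1],[0,0,8.4,0,0,0,-1],[0,0,8.4,0,0,0,-1],[0,0,8.4,0,0,0,-1]]]}}

```text
time_s: 35.7
position: [0.5531, -0.0644, 0.1966]
tcp_rot: [[-0.992, -0.125, 0.002], [-0.125, 0.992, 0.001], [-0.002, 0.001, -1.0]]
force: [0.8, 4.5, 5.1]
opening: 0.126
grasp_force: 30.0
```

Run:
```python
from jars import *
s=bot.read_state();print(s["position"],s["opening"],s["force"])
f=lambda t:np.array([19*(np.cos(t)-np.cos(2.5)),-19*(np.sin(t)-np.sin(2.5))])
t=[2.46,2.4,2.32,2.23]+[2.13-.1*i for i in range(16)]
print([[0,*np.round(f(x),1).tolist(),0,0,0,-1] for x in t],t[-1]);b=np.round(f(t[-1]),1)
t2=[.55,.48,.42,.36,.3,.25,.2,.16,.12,.09,.06,.04,.02,.01,0]
print([[0,*np.round(f(x)-b,1).tolist(),0,0,0,-1] for x in t2])
```

```text
[ 0.55307347 -0.06439812  0.19655482] 0.12645080385865895 [0.75473663 4.53676665 5.13636174]
[[0, 0.5, -0.6, 0, 0, 0, -1], [0, 1.2, -1.5, 0, 0, 0, -1], [0, 2.3, -2.5, 0, 0, 0, -1], [0, 3.6, -3.6, 0, 0, 0, -1], [0, 5.1, -4.7, 0, 0, 0, -1], [0, 6.8, -5.7, 0, 0, 0, -1], [0, 8.5, -6.4, 0, 0, 0, -1], [0, 10.4, -7.0, 0, 0, 0, -1], [0, 12.2, -7.4, 0, 0, 0, -1], [0, 14.1, -7.6, 0, 0, 0, -1], [0, 16.0, -7.6, 0, 0, 0, -1], [0, 17.9, -7.4, 0, 0, 0, -1], [0, 19.8, -7.1, 0, 0, 0, -1], [0, 21.6, -6.5, 0, 0, 0, -1], [0, 23.3, -5.8, 0, 0, 0, -1], [0, 25.0, -4.9, 0, 0, 0, -1], [0, 26.6, -3.9, 0, 0, 0, -1], [0, 28.0, -2.6, 0, 0, 0, -1], [0, 29.4, -1.3, 0, 0, 0, -1], [0, 30.6, 0.2, 0, 0, 0, -1]] 0.6299999999999999
[[0, 0.8, 1.2, 0, 0, 0, -1], [0, 1.5, 2.4, 0, 0, 0, -1], [0, 2.0, 3.4, 0, 0, 0, -1], [0, 2.4, 4.5, 0, 0, 0, -1], [0, 2.8, 5.6, 0, 0, 0, -1], [0, 3.0, 6.5, 0, 0, 0, -1], [0, 3.2, 7.4, 0, 0, 0, -1], [0, 3.4, 8.1, 0, 0, 0, -1], [0, 3.5, 8.9, 0, 0, 0, -1], [0, 3.5, 9.5, 0, 0, 0, -1], [0, 3.6, 10.0, 0, 0, 0, -1], [0, 3.6, 10.4, 0, 0, 0, -1], [0, 3.6, 10.8, 0, 0, 0, -1], [0, 3.6, 11.0, 0, 0, 0, -1], [0, 3.6, 11.2, 0, 0, 0, -1]]
```

Emit:
{"op": "apply_moves", "data": {"steps": [[[0,0.5,-0.6,0,0,0,-1],[0,1.2,-1.5,0,0,0,-1],[0,2.3,-2.5,0,0,0,-1],[0,3.6,-3.6,0,0,0,-1],[0,5.1,-4.7,0,0,0,-1],[0,6.8,-5.7,0,0,0,-1],[0,8.5,-6.4,0,0,0,-1],[0,10.4,-7.0,0,0,0,-1],[0,12.2,-7.4,0,0,0,-1],[0,14.1,-7.6,0,0,0,-1],[0,16.0,-7.6,0,0,0,-1],[0,17.9,-7.4,0,0,0,-1],[0,19.8,-7.1,0,0,0,-1],[0,21.6,-6.5,0,0,0,-1],[0,23.3,-5.8,0,0,0,-1],[0,25.0,-4.9,0,0,0,-1],[0,26.6,-3.9,0,0,0,-1],[0,28.0,-2.6,0,0,0,-1],[0,29.4,-1.3,0,0,0,-1],[0,30.6,0.2,0,0,0,-1]]]}}

```text
time_s: 38.2
position: [0.5144, 0.2389, 0.1924]
tcp_rot: [[-0.992, -0.125, 0.0], [-0.125, 0.992, -0.001], [-0.0, -0.001, -1.0]]
force: [6.6, -1.0, 0.2]
opening: 0.131
grasp_force: 30.0
```

Emit:
{"op": "apply_moves", "data": {"steps": [[[0,0.8,1.2,0,0,0,-1],[0,1.5,2.4,0,0,0,-1],[0,2.0,3.4,0,0,0,-1],[0,2.4,4.5,0,0,0,-1],[0,2.8,5.6,0,0,0,-1],[0,3.0,6.5,0,0,0,-1],[0,3.2,7.4,0,0,0,-1],[0,3.4,8.1,0,0,0,-1],[0,3.5,8.9,0,0,0,-1],[0,3.5,9.5,0,0,0,-1],[0,3.6,10.0,0,0,0,-1],[0,3.6,10.4,0,0,0,-1],[0,3.6,10.8,0,0,0,-1],[0,3.6,10.9,0,0,0,-1],[0,3.6,10.9,0,0,0,-1]]]}}

```text
time_s: 40.08
position: [0.5097, 0.275, 0.0836]
tcp_rot: [[-0.992, -0.124, -0.0], [-0.124, 0.992, 0.001], [-0.0, 0.001, -1.0]]
force: [3.7, 3.0, -0.8]
opening: 0.124
grasp_force: 30.0
```

Emit:
{"op": "apply_moves", "data": {"steps": [[[0,0,0.2,0,0,0,-1],[0,0,0.4,0,0,0,-1],[0,0,0.5,0,0,0,-1],[0,0,0.5,0,0,0,-1],[0,0,0.5,0,0,0,-1]]]}}

```text
time_s: 40.7
position: [0.5097, 0.2751, 0.0787]
tcp_rot: [[-0.992, -0.124, 0.0], [-0.124, 0.992, 0.001], [-0.0, 0.001, -1.0]]
force: [4.6, 3.6, -0.4]
opening: 0.116
grasp_force: 30.1
```

Emit:
{"op": "apply_moves", "data": {"steps": [[[0,0,0.2,0,0,0,-1],[0,0,0.4,0,0,0,-1],[0,0,0.4,0,0,0,-1],[0,0,0.4,0,0,0,-1]]]}}

```text
time_s: 41.2
position: [0.5098, 0.2752, 0.0769]
tcp_rot: [[-0.992, -0.124, 0.001], [-0.124, 0.992, 0.001], [-0.001, 0.001, -1.0]]
force: [1.7, 1.7, 13.0]
opening: 0.121
grasp_force: 29.2
```

Run:
```python
from jars import *
w=bot.capture("side");cv2.imwrite("pics/s6.png",cv2.resize(w[90:270,110:350],None,fx=3.2,fy=3.2,interpolation=cv2.INTER_CUBIC))
```

```text
(no output)
```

View pics/s6.png

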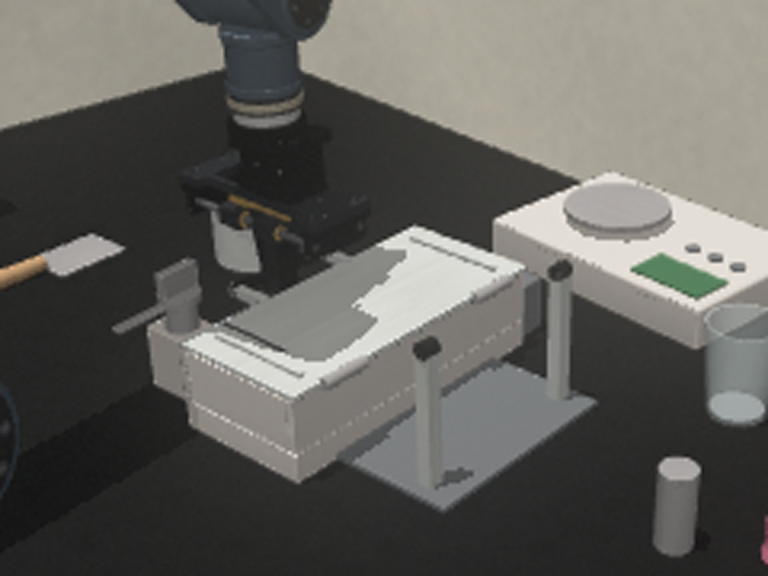

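The lid lies level on the rim and is shut (13 N contact). Releasing, rising and turning half round for the collar.

Emit:
{"op": "apply_moves", "data": {"steps": [[[0,0,-0.2,0,0,0,-1],[0,0,-0.3,0,0,0,-0.3],[0,0,-0.3,0,0,0,-0.3],[0,0,-0.3,0,0,0,-0.3],[0,0,-3,0,0,0,-0.3],[0,0,-8,0,0,0,-0.3],[0,0,-14,0,0,0,-0.3],[0,0,-14,0,0,10,-0.3],[0,0,-14,0,0,20,-0.3],[0,0,-14,0,0,30,-0.3],[0,0,-14,0,0,40,-0.3],[0,0,-14,0,0,50,-0.3],[0,0,-14,0,0,60,-0.3],[0,0,-14,0,0,70,-0.3],[0,0,-14,0,0,80,-0.3],[0,0,-14,0,0,90,-0.3],[0,0,-14,0,0,90,-0.3]]]}}

```text
time_s: 43.38
position: [0.5088, 0.2737, 0.2149]
tcp_rot: [[-0.127, 0.992, -0.002], [0.992, 0.127, -0.001], [-0.0, -0.002, -1.0]]
force: [-0.4, -0.1, -0.1]
opening: 0.348
grasp_force: 0.0
```

Run:
```python
from jars import *
jars()
print(move([.397,.275,.22],down(-82.8)))
```

```text
[386.1 141.2] 85 [ 0.6928 -0.4216]
[345.5 168.1] 86 [ 0.6012 -0.2801]
[325.4 182.6] 78 [ 0.5523 -0.2106]
(array([  1.55, -11.09,  -0.48]), array([-0.1,  0.1, 90.1]))
```

Emit:
{"op": "apply_moves", "data": {"steps": [[[0.5,-4,-0.5,0,0,10,-0.1],[1.5,-8,-0.5,0,0,20,-0.1],[1.5,-11.1,-0.5,0,0,30,-0.1],[1.5,-11.1,-0.5,0,0,40,-0.1],[1.5,-11.1,-0.5,0,0,50,-0.1],[1.5,-11.1,-0.5,0,0,60,-0.1],[1.5,-11.1,-0.5,0,0,70,-0.1],[1.5,-11.1,-0.5,0,0,80,-0.1],[1.5,-11.1,-0.5,0,0,90,-0.1],[1.5,-11.1,-0.5,0,0,90,-0.1],[1.5,-11.1,-0.5,0,0,90,-0.1]]]}}

```text
time_s: 44.8
position: [0.3976, 0.275, 0.2205]
tcp_rot: [[0.992, 0.128, -0.0], [0.128, -0.992, -0.0], [-0.0, 0.0, -1.0]]
force: [-0.5, -0.1, -0.9]
opening: 0.451
grasp_force: 0.0
```

Run:
```python
from jars import *
s=bot.read_state();print(s["joint_positions"],s["position"],s["opening"])
print(move([.397,.275,.121],down(-82.8)))
m=bot.camera_model("wrist");w=bot.capture("wrist");cv2.imwrite("pics/w7.png",w)
tr=(.5206,.1617,.125)
for p in [(-.11,.128,.1305),(-.132,.128,.1305),(-.088,.128,.1305)]: print(p,proj(m,T(tr,p)).round(1))
```

```text
[ 2.13909547e+01  2.04666400e+01  1.02774167e+02 -9.28773171e-04
  5.67849210e+01  1.04010376e+02] [0.39763492 0.27496684 0.2204769 ] 0.4510767194368408
(array([-0.06, -0.01,  9.95]), array([0. , 0. , 0.2]))
(-0.11, 0.128, 0.1305) [250.9 198.6]
(-0.132, 0.128, 0.1305) [250.8 221.5]
(-0.088, 0.128, 0.1305) [251.  174.6]
```

View pics/w7.png

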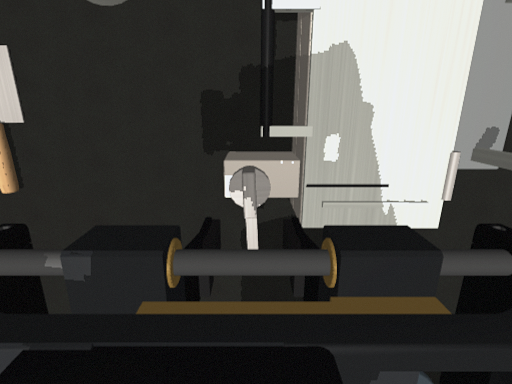

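Run:
```python
from jars import *
m=bot.camera_model("wrist")
tr=(.5206,.1617,.125)
for p in [(-.11,.128,.1065),(-.11,.03,.092),(-.157,.072,.092),(-.055,.112,.088)]: print(p,proj(m,T(tr,p)).round(1))
print(ray(m,250,188,.1065),ray(m,347,186,.092),T(tr,(-.11,.128,0)))
```

```text
(-0.11, 0.128, 0.1065) [250.9 191.1]
(-0.11, 0.03, 0.092) [346.4 187.4]
(-0.157, 0.072, 0.092) [303.  229.5]
(-0.055, 0.112, 0.088) [267.3 132.4]
[0.39850154 0.27628448 0.1065    ] [0.40925933 0.17748386 0.092     ] [0.39549989 0.27498708 0.        ]
```

The wrist view shows the thumb bar at (250,191) with the tongue pointing down, and the lid mark at (347,186). The tool is within 2 mm of the collar axis, so I descend and grip.

Emit:
{"op": "apply_moves", "data": {"steps": [[[0,0,4,0,0,0,-0.1],[0,0,7,0,0,0,-0.1],[0,0,9,0,0,0,-0.1],[0,0,9.9,0,0,0,-0.1],[0,0,9.9,0,0,0,-0.1],[0,0,9.9,0,0,0,-1],[0,0,9.9,0,0,0,-1],[0,0,9.9,0,0,0,-1],[0,0,9.9,0,0,0,-1]]]}}

```text
time_s: 45.98
position: [0.3983, 0.2769, 0.1221]
tcp_rot: [[0.992, 0.123, 0.002], [0.123, -0.992, 0.004], [0.002, -0.004, -1.0]]
force: [-2.0, 7.8, 0.6]
opening: 0.133
grasp_force: 30.0
```

Emit:
{"op": "apply_moves", "data": {"steps": [[[0,-0.2,0,0,0,0,-1],[0,-0.2,0,0,0,-9,-1],[0,-0.2,0,0,0,-18,-1],[0,-0.2,0,0,0,-27,-1],[0,-0.2,0,0,0,-36,-1],[0,-0.2,0,0,0,-45,-1],[0,-0.2,0,0,0,-54,-1],[0,-0.2,0,0,0,-63,-1],[0,-0.2,0,0,0,-72,-1],[0,-0.2,0,0,0,-81,-1],[0,-0.2,0,0,0,-90,-1],[0,-0.2,0,0,0,-90,-1],[0,-0.2,0,0,0,-90,-1]]]}}

```text
time_s: 47.6
position: [0.3967, 0.2782, 0.1221]
tcp_rot: [[-0.124, 0.992, -0.001], [0.992, 0.124, 0.002], [0.002, -0.001, -1.0]]
force: [-4.0, 5.6, 4.2]
opening: 0.13
grasp_force: 30.0
```

Emit:
{"op": "apply_moves", "data": {"steps": [[[0,0,0,0,0,0,-0.3],[0,0,0,0,0,0,-0.3],[0,0,0,0,0,0,-0.3],[0,0,-3,0,0,0,-0.3],[0,0,-8,0,0,0,-0.3],[2,-1,-14,0,0,0,-0.3],[8,-1,-18,0,0,0,-0.3],[14,-1,-18,0,0,0,-0.3],[20,-1,-18,0,0,0,-0.3],[20,-1,-18,0,0,0,-0.3]]]}}

```text
time_s: 48.85
position: [0.3618, 0.4775, 0.3012]
tcp_rot: [[-0.129, 0.992, 0.001], [0.992, 0.129, 0.001], [0.001, 0.001, -1.0]]
force: [-0.4, -0.3, -0.0]
opening: 0.35
grasp_force: 0.0
```

Run:
```python
from jars import *
im=bot.capture("top");w=bot.capture("side")
o=np.zeros((540,800,3),np.uint8);a=cv2.resize(im[170:260,160:240],None,fx=5,fy=5,interpolation=cv2.INTER_CUBIC);o[:450,:400]=a
b=cv2.resize(w[130:250,130:290],(400,300),interpolation=cv2.INTER_CUBIC);o[:300,400:]=b
cv2.imwrite("pics/c8.png",o)
```

```text
(no output)
```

View pics/c8.png

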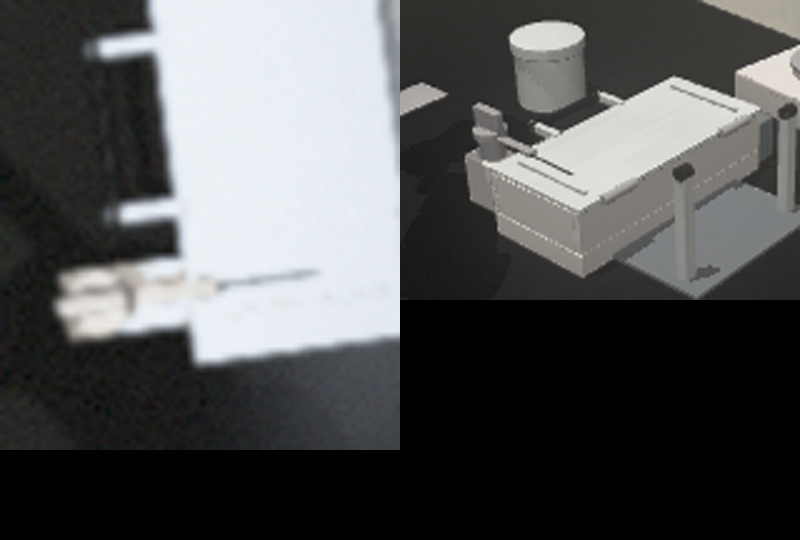

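The tongue points square across the lid, in line with the dark mark (crop 215,285 to 320,270). The lid is shut and the arm is clear, so I'm handing in.

```bash
python3 -c "
from rig import bot
print(bot.hand_in())"
```

```text
the job is handed in; nothing more can be done
None
```

I handed the job in at about 49 s on the robot's clock: all four amber jars present were put upright in the tray, the lid was brought back and shut gently, and the collar tongue lines up with the locked mark. The hand-in call returned no score.

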